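# Try out the new lid stay of the pantry box

### The job

A folding stay has just been fitted to the wooden pantry box with the steel bar on its lid: try it out. Raise the lid by its bar until the stay locks straight and let go, so that the lid stands open by itself; then push the stay's knee back towards the hinge so that it folds and the lid comes down gently, all the way shut.

Things in the scene. Friction and masses are not known exactly. Their poses are not given: they have to be found in the camera images.
- pantry_box: Plain wooden box, the largest lidded thing here, fixed: 180 mm front to back (x), 280 wide (y), 120 high to the rim, walls 8 mm, lid 16 mm on top. Origin: centre of its underside; x points from the front (bar) to the back (hinge), z up. The lid's hinge axis runs along y at x = +90, z = 120 mm. The stay is inside, by the -y wall; the lower of its two 110 mm links turns at x = -67, z = 65 mm.
- lid_bar (a point): Middle of the round steel pull bar on the lid's front edge; its dark sleeve, 14 mm thick and 84 long along the box's y, turns freely on the bar. A post at each end, 55 mm from the middle; axis 38 mm in front of the lid, 128 mm above the worktop when shut; 31 mm free between sleeve and box. It swings with the lid on a circle of 218 mm radius about the hinge; the tool may keep pointing down.
- stay_knob (a point): Middle of the knob on the stay's knee: dark steel cylinder along the box's y, 20 mm thick, 36 long. Lid shut: folded inside. Stay locked: above the rim, near x = -22, y = -100, z = 160 mm in the box frame. Folds only back and down (0.8 along x to 0.6 down): a push of 40 to 50 mm that way, under 5 N, breaks it; let go sooner, a weak spring snaps it straight again.
- box_lid (a joint): Lid angle in rad: 0 shut, about 1.30 on the locked stay, 1.31 at most. Raised to 1.27 or more and let go, the stay's spring lifts it the rest and snaps the knee over-centre into its lock. Otherwise, or once the knee is broken, the lid (0.6 kg) sinks shut by itself, slowed by a damper in the hinge, in 2 to 5 s.

How it is judged (in metres and radians):
On the way:
1. the lid stands open by itself on the locked stay, the robot not touching it (value of joint box_lid above 1.25 rad and velocity of joint box_lid between -0.1 and 0.1 rad/s and contact force between each of the fingers, the arm and pantry_box below 0.3 N), for 0.5 s.
At the end, for the whole second after the job is handed in: After having stood open by itself on the locked stay, the lid is shut again (within 0.04 rad, 2 degrees) and at rest (value of joint box_lid below 0.04 rad and velocity of joint box_lid between -0.05 and 0.05 rad/s); the robot touches nothing.
It fails at once if the lid is slammed: it swings faster than 2.5 rad/s on its way down (velocity of joint box_lid below -2.5 rad/s).
It also fails if it takes over 51 s, if anything falls off the work surface, if the arm or the gripper's body presses on something with over 40 N, if the wrist force passes 120 N, or if a joint passes its speed limit or range.

### The arm

A 6-joint arm with a two-finger parallel gripper is mounted at the origin on the work surface; the furniture and walls round the work are solid. World frame = base frame: x ahead of the robot, y to its left, z up, the work surface at z = 0. Lengths are in mm, angles in rad, forces in N, time in s.
With the tool pointing down it reaches from about 350 to 975 mm from the base axis. Payload 17.4 kg.
Tool frame: the origin (TCP) lies midway between the tips of the shut fingers; the grasp point (between the pads) lies 19 mm behind it; z points along the fingers, y is the line along which they close (so a half turn about z gives the same grasp; the last joint's range is limited). The gripper opens to 85 mm and grips with 20 to 120 N. Pads are 22 mm wide; open, the fingers measure 114 mm over their backs; the gripper's body (76 mm by 85 mm) begins 54 mm behind the grasp point. The pads swing forward as they close: fully open they stand 13 mm farther back than shut.
Start: joints at [-1.369, 0.116, 1.442, -0, 1.584, -0.038], TCP at [160.308, -655.693, 231.303] pointing down, gripper open.
Joint ranges: [-2.83, 2.83], [-0.83, 2.19], [0.07, 2.5], [-1.14, 4.28], [0.01, 3], [-2.97, 2.97]. Speed limits (rad/s): [1.89, 1.89, 2.22, 3.14, 3.14, 3.14].

### API

Orientations are given as a unit quaternion [w, x, y, z].
In Python, from plant import ctrl gives the robot as it stands.
- The arm moves only by the shell command python3 drive.py 'ROWS' [FORCE]. ROWS is a JSON object whose key "segments" holds a list of rows, 1 to 12 of them, each of 5 numbers: the finger opening in mm, then dx, dy, dz in units of 50 mm, then a turn about the tool's z in rad; each row shifts and turns the commanded pose from where the row before left it, along the tool's axes as they then stand; what a row does not reach is not made up. A row lasts 1/10 s, in which the tool goes at most 50 mm and 0.15 rad, less where a joint would pass 70% of its speed; a pose out of reach is approached as far as the arm can. The fingers move at their own pace and stop on an object; FORCE is the grip in N (left out, the last holds). Time passes only in rows, so rows that do not move let the fingers close. It prints the time, the measured TCP pose, the force, the opening and the grip force at its end. Input that does not fit is refused with a message, and nothing moves.
- ctrl.get_obs(): the state, without advancing time (a new reading comes with each control period).
- ctrl.read_camera(name): name is "scene" or "top" or "wrist"; returns the picture (384x512x3 uint8, red, green, blue); there is no depth.
- ctrl.camera_params(name): a dict with "intrinsics" (3x3 intrinsics, pixels), "extrinsics" (4x4, takes a point from world to camera coordinates). Camera axes: x right, y down, z forward; pixel columns grow to the right and rows downward; lengths in mm; the calibration is good to about 2 mm. A picture is of the moment at which its call begins: read the wrist's pose just before it. camera_params takes no time and is no camera call; for the wrist camera it gives the pose at the moment of the call.
- ctrl.finish_job(): hands the job in; it is judged then, once.
The state is a dict: "time_s": time; "joint_positions": joint angles; "qvel": joint speeds; "effort": joint torques, N m; "position": TCP position; "orientation": TCP orientation; "force": force on the tool from outside, world axes, zero at the start; "ft_torque": the same for the moment, N m; "width": finger opening in mm; "finger_force": force on a finger pad.
Only numpy, scipy, OpenCV 4.12 (cv2) and the standard library are available. Lean on these libraries where they do the work, as an engineer would, in place of code of your own. Each camera call takes 0.05 s, during which the arm holds its last target. There are 200 camera calls.

## Working session

There is one attempt and no reset: what is moved stays moved. The work goes in short steps, Python scripts to look and compute and a shell command to move; the robot and the scene stay as the last step left them, time stands still between calls to the robot, and variables do not carry over. Pictures are saved under pics/ and viewed, at most 10 in all, crops included, and the job is handed in when it is done.

```bash
ls; mkdir -p pics; python3 - <<'E'
from plant import ctrl
import cv2,numpy as np
o=ctrl.get_obs();print(o)
a=ctrl.read_camera("scene");b=ctrl.read_camera("top")
cv2.imwrite("pics/scene.png",a[...,::-1]);cv2.imwrite("pics/top.png",b[...,::-1])
for n in("scene","top"):
  p=ctrl.camera_params(n);print(n,np.round(p["intrinsics"],1).tolist(),np.round(p["extrinsics"],4).tolist())
E
```

```text
drive.py
pics
plant.py
{'time_s': 0.0, 'joint_positions': array([-1.36879432e+00,  1.16486192e-01,  1.44227608e+00, -8.05424562e-06,
        1.58399927e+00, -3.77751074e-02]), 'qvel': array([-4.24638016e-04, -3.33468442e-04, -2.91675853e-04,  1.01535871e-03,
       -3.50697277e-05,  2.01354331e-04]), 'effort': array([ 9.56355616e-04, -7.31990504e+01, -6.32485843e+01, -3.28332050e-06,
        6.36701719e-03,  5.43854003e-05]), 'position': array([ 160.26947893, -655.49695867,  230.55531591]), 'orientation': array([-5.82146390e-04,  9.92821807e-01,  1.19601496e-01, -5.19501928e-05]), 'force': array([-0.38642422, -0.00886791,  0.65083126]), 'ft_torque': array([ 0.03694621, -0.0004598 , -0.05129051]), 'finger_force': 0.0, 'width': 85.41172827404412}
scene [[366.6, 0.0, 259.2], [0.0, 366.6, 193.6], [0.0, 0.0, 1.0]] [[0.9341, -0.3568, -0.0135, -571.9468], [-0.3111, -0.7945, -0.5215, 86.879], [0.1753, 0.4913, -0.8532, 920.1141], [0.0, 0.0, 0.0, 1.0]]
top [[372.6, 0.0, 251.3], [0.0, 372.6, 198.8], [0.0, 0.0, 1.0]] [[0.0312, -0.9995, 0.0024, -195.2315], [-0.9701, -0.0309, -0.2408, 574.64], [0.2408, 0.0051, -0.9706, 821.5804], [0.0, 0.0, 0.0, 1.0]]
```

View pics/scene.png

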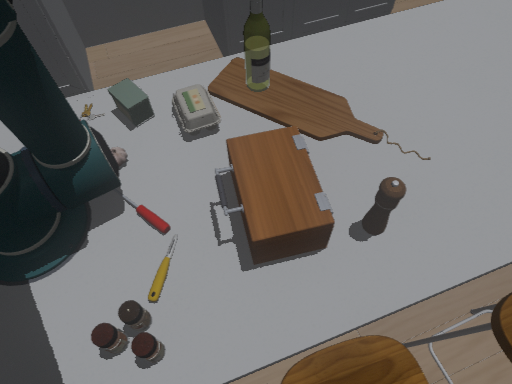

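View pics/top.png

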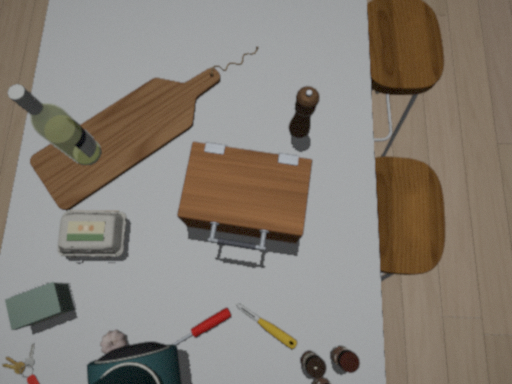

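The scene picture shows the box at (228-330, 128-260) with its bar on the left near (225,190). The top picture shows the lid's corners at about (192,145), (312,159), (303,236) and (180,214), with the bar below near (240,240). I'll enlarge the bar.

```bash
python3 - <<'E'
import cv2,numpy as np
a=cv2.imread("pics/scene.png");b=cv2.imread("pics/top.png")
f=lambda im,x,y,w,h:cv2.resize(im[y:y+h,x:x+w],(400,400*h//w),interpolation=cv2.INTER_CUBIC)
c=np.hstack([f(a,200,120,140,150),f(b,170,135,150,160)[:428]]) if 0 else np.hstack([cv2.resize(a[120:270,200:340],(400,428),interpolation=2),cv2.resize(b[135:295,170:320],(400,428),interpolation=2)])
cv2.imwrite("pics/crop.png",cv2.convertScaleAbs(c,alpha=1.5))
E
```

```text
(no output)
```

View pics/crop.png

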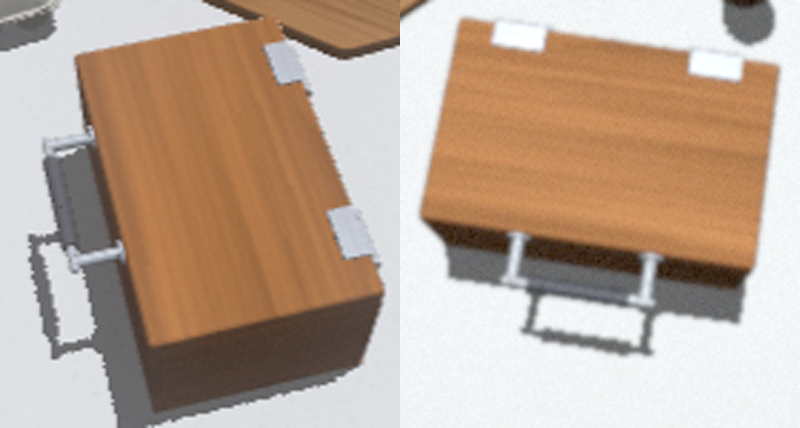

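The bar's ends are at about (217,172) and (226,212) in the scene view, and (212,240) and (263,247) in the top view. The lid's four top corners are clear in both. I'll triangulate these points.

```bash
python3 - <<'E'
from plant import ctrl
import cv2,numpy as np
P=[]
for n in("scene","top"):
  p=ctrl.camera_params(n);P.append(p["intrinsics"]@p["extrinsics"][:3])
s=np.array([[216.5,171.5],[225.9,211.8],[226.3,140],[252.5,241.6],[297.3,126.3],[334,222.3]]).T
t=np.array([[212.4,240],[262.6,247.2],[177.5,216],[302,236],[192.5,141.4],[311.7,159.3]]).T
X=cv2.triangulatePoints(*P,s,t);X=(X[:3]/X[3]).T
for M,q in zip(P,(s,t)):
  h=np.c_[X,np.ones(6)]@M.T;print(np.round(h[:,:2]/h[:,2:]-q.T,1).tolist())
print(np.round(X,1))
fr=X[2:4].mean(0);bk=X[4:].mean(0);print("bar",X[:2].mean(0),"front",fr,"back",bk,"centre",(fr+bk)/2)
for a,b in((0,1),(2,3),(4,5)):
  d=X[a]-X[b];print(np.linalg.norm(d),np.degrees(np.arctan2(-d[0],d[1])))
d=bk-fr;print(np.linalg.norm(d),np.degrees(np.arctan2(d[1],d[0])))
E
```

```text
[[-0.2, 0.1], [-0.1, 0.0], [-0.1, 0.1], [-0.5, 0.2], [-0.4, 0.2], [-0.1, 0.0]]
[[-0.0, -0.2], [-0.0, -0.1], [0.0, -0.1], [-0.0, -0.5], [0.0, -0.5], [0.0, -0.1]]
[[ 471.6  -95.8  128.5]
 [ 459.  -205.2  130.1]
 [ 521.9  -16.   129.7]
 [ 487.3 -290.5  128.4]
 [ 701.4  -36.1  125.4]
 [ 662.9 -312.6  131.4]]
bar [ 465.30117102 -150.46954384  129.28797236] front [ 504.59711297 -153.2850322   129.03562416] back [ 682.1893193  -174.3605345   128.40660875] centre [ 593.39321613 -163.82278335  128.72111645]
110.15686048444341 -6.605094435914952
276.66559773888406 -7.196133719530503
279.18306694215073 -7.925371019478608
178.83949286258516 -6.767842075320766
```
Lid top expected 136; my corner picks ~129 measured (biased 7). Bar at 129 vs 128 OK. Yaw ≈ -7° (box x axis direction angle -7.0°). Box x dir: (0.9925,-0.122). Bar at centre minus 128: 593.4-128*.9925=466.4, -163.8+15.6=-148.2. ok. Bar ≈ (465.5,-150,129).

The rows are not in the units I measure in: shifts go in units of 50 mm. I convert before sending: -35 mm is -0.7, 35 mm is 0.7.

```bash
python3 drive.py '{"segments":[[85,0.7,-0.7,0,0],[85,0.7,-0.7,0,0],[85,0.7,-0.7,0,0],[85,0.7,-0.7,0,0],[85,0.7,-0.7,0,0],[85,0.7,-0.7,0,0],[85,0.7,-0.7,0,0],[85,0.7,-0.7,0,0],[85,0.7,-0.7,0,0],[85,0.7,-0.7,0,0],[85,0.7,-0.7,0,0],[85,0.62,-0.68,0,0]]}' 30
python3 drive.py '{"segments":[[50,0,0,0,-0.15],[50,0,0,0,-0.15],[50,0,0,0,-0.15],[50,0,0,0,-0.15],[50,0,0,0,-0.15],[50,0,0,0,-0.15],[50,0,0,0,-0.15],[50,0,0,0,-0.15],[50,0,0,0,0],[50,0,0,0,0]]}'
cat > h.py <<'E'
from plant import ctrl
import numpy as np,cv2
from scipy.spatial.transform import Rotation as R
def tool(target,yaw=None):
  o=ctrl.get_obs();r=R.from_quat(np.roll(o["orientation"],-1)).as_matrix()
  print("t",o["time_s"],"pos",o["position"].round(1),"tool x",r[:,0].round(3),"y",r[:,1].round(3),"F",o["force"].round(1),"w",round(o["width"],1),"q",o["joint_positions"].round(2))
  if target is not None: print("to go (tool)",(r.T@(np.array(target)-o["position"])).round(1))
E
python3 - <<'E'
from h import *
tool([465.5,-150,200])
p=ctrl.camera_params("wrist");im=ctrl.read_camera("wrist");cv2.imwrite("pics/w1.png",im[...,::-1])
np.savez("w1",K=p["intrinsics"],E=p["extrinsics"]);M=p["intrinsics"]@p["extrinsics"][:3]
h=M@np.array([465.5,-150,129,1]);print(h[:2]/h[2])
E
```

```text
time_s: 1.3
position: [465.5, -147.8, 231.2]
orientation: [0.0, 0.993, 0.12, 0.0]
force: [0.2, -1.3, -0.5]
width: 85.2
finger_force: 0.0
time_s: 2.3
position: [464.8, -149.9, 231.1]
orientation: [-0.0, 0.753, 0.658, -0.0]
force: [0.5, -0.1, -0.5]
width: 49.9
finger_force: 0.0
t 2.3 pos [ 464.8 -149.9  231.1] tool x [0.135 0.991 0.   ] y [ 0.991 -0.135 -0.   ] F [ 0.5 -0.1 -0.5] w 49.9 q [-0.36 -0.3   1.83 -0.    1.61 -0.23]
to go (tool) [-0.   0.7 31.1]
[251.31808291 186.49511235]
```

View pics/w1.png

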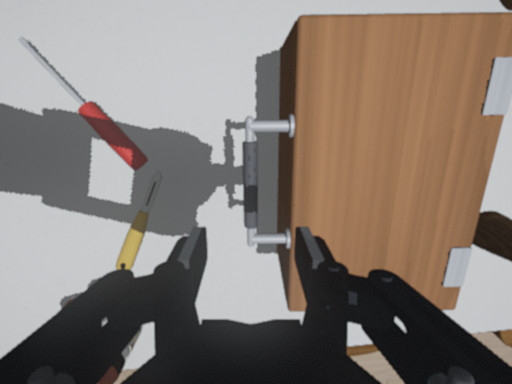

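The wrist view confirms it: the sleeve's middle is at (250,184) against a predicted (251,186), and it lies parallel to the pads. I'll narrow the fingers and go down.

Scaled: 20 mm is 0.4, 15 mm is 0.3.

```bash
python3 drive.py '{"segments":[[32,0,0,0.3,0],[32,0,0,0.4,0],[32,0,0,0.4,0],[32,0,0,0.4,0],[32,0,0,0.3,0],[32,0,0,0.2,0],[32,0,0,0.2,0],[32,0,0,0.2,0],[32,0,0,0,0]]}' 30
python3 drive.py '{"segments":[[0,0,0,0,0],[0,0,0,0,0],[0,0,0,0,0],[0,0,0,0,0],[0,0,0,0,0]]}' 30
python3 - <<'E'
from h import *
tool(None)
E
```

```text
time_s: 3.25
position: [464.5, -149.7, 110.1]
orientation: [-0.001, 0.752, 0.659, -0.0]
force: [0.3, 0.4, -0.1]
width: 31.9
finger_force: 0.0
time_s: 3.75
position: [464.4, -149.9, 111.8]
orientation: [-0.0, 0.752, 0.659, -0.0]
force: [-7.2, 0.7, 2.3]
width: 13.0
finger_force: 29.3
t 3.75 pos [ 464.4 -149.9  111.8] tool x [ 0.131  0.991 -0.   ] y [ 0.991 -0.131 -0.001] F [-7.2  0.7  2.3] w 13.0 q [-0.36 -0.24  1.98 -0.    1.41 -0.23]
```

```bash
python3 - <<'E'
import numpy as np
th=np.linspace(0,1.29,13);x=-218*np.cos(th)+8*np.sin(th);z=218*np.sin(th)+8*np.cos(th)
print(np.c_[th[1:],np.diff(x),-np.diff(z)].round(2), x[-1]-x[0],z[-1]-z[0])
E
```

```text
[[  0.11   2.12 -23.34]
 [  0.22   4.61 -22.98]
 [  0.32   7.05 -22.35]
 [  0.43   9.41 -21.47]
 [  0.54  11.66 -20.34]
 [  0.64  13.77 -18.97]
 [  0.75  15.73 -17.38]
 [  0.86  17.5  -15.59]
 [  0.97  19.07 -13.63]
 [  1.08  20.42 -11.5 ]
 [  1.18  21.54  -9.24]
 [  1.29  22.41  -6.88]] 165.27432975131904 203.6790109973763
```

```bash
python3 drive.py '{"segments":[[0,0,0.04,-0.466,0],[0,0,0.092,-0.46,0],[0,0,0.14,-0.448,0],[0,0,0.188,-0.43,0],[0,0,0.234,-0.406,0],[0,0,0.276,-0.38,0],[0,0,0.314,-0.348,0],[0,0,0.35,-0.312,0],[0,0,0.38,-0.272,0],[0,0,0.408,-0.23,0]]}' 30
python3 - <<'E'
from h import *
tool(None)
E
```

```text
time_s: 4.75
position: [585.7, -165.1, 300.0]
orientation: [-0.0, 0.752, 0.66, 0.001]
force: [2.3, 4.7, -8.3]
width: 12.8
finger_force: 30.0
t 4.75 pos [ 585.7 -165.1  300. ] tool x [0.13  0.992 0.001] y [ 0.992 -0.13   0.   ] F [ 2.3  4.7 -8.3] w 12.8 q [-0.32 -0.04  1.49  0.    1.69 -0.19]
```

Scaled: 11 mm is 0.22, -5 mm is -0.1.

```bash
python3 drive.py '{"segments":[[0,0,0.22,-0.1,0],[0,0,0.22,-0.09,0],[0,0,0.22,-0.07,0],[0,0,0.22,-0.066,0],[0,0,0,0,0],[0,0,0,0,0]]}' 30
python3 - <<'E'
from h import *
tool(None)
E
```

```text
time_s: 5.35
position: [629.1, -170.5, 315.7]
orientation: [-0.0, 0.752, 0.66, 0.001]
force: [0.6, 6.8, -1.1]
width: 12.6
finger_force: 30.8
t 5.35 pos [ 629.1 -170.5  315.7] tool x [0.13  0.992 0.002] y [ 0.992 -0.13   0.001] F [ 0.6  6.8 -1.1] w 12.6 q [-0.3   0.06  1.37  0.    1.72 -0.17]
```

Scaled: -40 mm is -0.8, -30 mm is -0.6.

```bash
python3 drive.py '{"segments":[[40,0,0,0,0],[40,0,0,0,0],[40,0,0,0,0],[40,0,0,0,0],[40,0,0,-0.6,0],[40,0,0,-0.8,0],[40,0,0,0,0],[40,0,0,0,0],[40,0,0,0,0],[40,0,0,0,0],[40,0,0,0,0],[40,0,0,0,0]]}' 30
python3 - <<'E'
from h import *
tool(None)
a=ctrl.read_camera("scene");b=ctrl.read_camera("top")
cv2.imwrite("pics/s2.png",a[...,::-1]);cv2.imwrite("pics/t2.png",b[...,::-1])
c=np.hstack([cv2.resize(a[100:270,190:345],(400,438),interpolation=2),cv2.resize(b[100:270,165:320],(400,438),interpolation=2)])
cv2.imwrite("pics/c2.png",cv2.convertScaleAbs(c,alpha=1.5)[...,::-1])
# predicted knob
c0=np.array([593.5,-163.8]);u=np.array([.9925,-.122]);v=np.array([.122,.9925])
k=np.r_[c0-22*u-100*v,160];print("knob pred",k)
for n in("scene","top"):
  p=ctrl.camera_params(n);h=p["intrinsics"]@p["extrinsics"][:3]@np.r_[k,1];print(n,h[:2]/h[2])
E
```

```text
time_s: 6.55
position: [628.5, -171.4, 384.7]
orientation: [-0.0, 0.752, 0.659, -0.0]
force: [-1.0, -0.0, -0.4]
width: 39.5
finger_force: 0.0
t 6.55 pos [ 628.5 -171.4  384.7] tool x [0.131 0.991 0.   ] y [ 0.991 -0.131 -0.001] F [-1.  -0.  -0.4] w 39.5 q [-0.31  0.07  1.25 -0.    1.83 -0.17]
knob pred [ 559.465 -260.366  160.   ]
scene [279.34269989 211.2097325 ]
top [289.86873769 199.46826755]
```

View pics/c2.png

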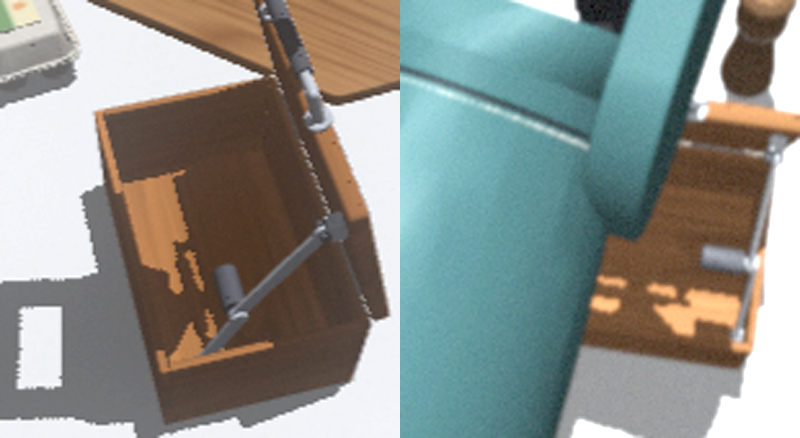

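The lid stands open on the straight stay. The knob is at about (278,211) in the scene view and (292,200) in the top view. My plan is to open the fingers wide across the box's x and push the knob with the back of the hinge-side finger. That keeps the gripper's body well in front of the sinking lid.

```bash
python3 - <<'E'
from h import *
P=[]
for n in("scene","top"):
  p=ctrl.camera_params(n);P.append(p["intrinsics"]@p["extrinsics"][:3])
X=cv2.triangulatePoints(*P,np.array([[278.3],[210.6]]),np.array([[292.1],[200.2]]));k=(X[:3]/X[3])[:,0];print("knob",k)
u=np.array([.9925,-.122,0]);v=np.array([.122,.9925,0])
t=k-82*u+4*v;t[2]=k[2]-25;print("target",t);tool(t)
E
```

```text
knob [ 555.23388284 -263.93466106  171.40527371]
target [ 474.33688284 -249.96066106  146.40527371]
t 6.65 pos [ 628.6 -171.4  385. ] tool x [0.131 0.991 0.   ] y [ 0.991 -0.131 -0.   ] F [-0.2 -0.1 -0.4] w 39.8 q [-0.31  0.07  1.25 -0.    1.83 -0.17]
to go (tool) [ -98.  -142.6  238.6]
```

```bash
python3 drive.py '{"segments":[[85,0,-0.96,0,0],[85,0,-0.96,0,0],[85,0,-0.94,0,0],[85,-0.66,0,0.6,0],[85,-0.66,0,0.6,0],[85,-0.64,0,0.6,0],[85,0,0,0.6,0],[85,0,0,0.4,0],[85,0,0,0,0],[85,0,0,0,0]]}' 30
python3 - <<'E'
from h import *
tool([474.3,-250,140])
a=ctrl.read_camera("scene");b=ctrl.read_camera("top")
cv2.imwrite("pics/s3.png",a[...,::-1]);cv2.imwrite("pics/t3.png",b[...,::-1])
p=ctrl.camera_params("wrist");w=ctrl.read_camera("wrist");np.savez("w3",K=p["intrinsics"],E=p["extrinsics"])
cv2.imwrite("pics/w3.png",w[...,::-1])
f=lambda i:cv2.resize(i,(400,300),interpolation=2)
c=np.vstack([np.hstack([f(a[165:240,230:330]),f(b[150:225,240:340])]),np.hstack([f(w),f(a)])])
cv2.imwrite("pics/c3.png",cv2.convertScaleAbs(c,alpha=1.4)[...,::-1])
for q in(160,171):
  M=p["intrinsics"]@p["extrinsics"][:3];h=M@np.array([557,-262,q,1]);print(h[:2]/h[2])
E
```

```text
time_s: 7.65
position: [474.1, -249.9, 246.1]
orientation: [0.0, 0.752, 0.659, 0.0]
force: [0.3, -0.4, 2.2]
width: 85.2
finger_force: 0.0
t 7.65 pos [ 474.1 -249.9  246.1] tool x [ 0.131  0.991 -0.   ] y [ 0.991 -0.131  0.   ] F [ 0.3 -0.4  2.2] w 85.2 q [-0.53 -0.19  1.72  0.    1.62 -0.4 ]
to go (tool) [-1.000e-01  2.000e-01  1.061e+02]
[344.31155316 192.5744489 ]
[348.59742355 196.62485759]
```

View pics/c3.png

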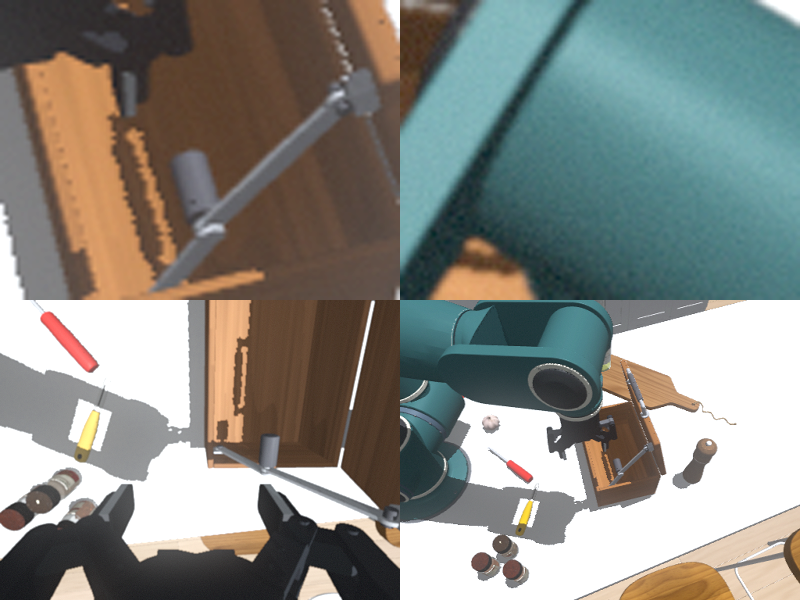

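The wrist view shows the knob's middle at about (345,194), the scene view at (279,212). I'll triangulate those two.

```bash
python3 - <<'E'
from h import *
p=ctrl.camera_params("scene");A=p["intrinsics"]@p["extrinsics"][:3];w=np.load("w3.npz");B=w["K"]@w["E"][:3]
X=cv2.triangulatePoints(A,B,np.array([[278.75],[212.]]),np.array([[345.],[194.6]]));k=(X[:3]/X[3])[:,0];print("knob",k)
h=B@np.r_[k,1];print(h[:2]/h[2])
u=np.array([.9925,-.122,0]);v=np.array([.122,.9925,0])
t=k-82*u+4*v;t[2]=k[2]-25;print("target",t);tool(t)
E
```

```text
knob [ 556.87932019 -262.96429645  162.66640149]
[345.20886067 194.57216368]
target [ 475.98232019 -248.99029645  137.66640149]
t 7.8 pos [ 474.4 -249.9  246.8] tool x [ 0.13   0.991 -0.001] y [ 0.991 -0.13   0.002] F [0.6 0.2 1. ] w 85.0 q [-0.53 -0.19  1.72  0.    1.62 -0.4 ]
to go (tool) [  1.2   1.2 109.2]
```

Scaled: 15 mm is 0.3, 10 mm is 0.2.

```bash
python3 drive.py '{"segments":[[85,0,0,0.5,0],[85,0,0,0.6,0],[85,0,0,0.6,0],[85,0,0,0.3,0],[85,0,0,0.2,0],[85,0,0.1,0,0],[85,0,0.1,0,0],[85,0,0,0,0]]}'
python3 drive.py '{"segments":[[85,0,0.06,0,0],[85,0,0.06,0,0],[85,0,0,0,0]]}'
python3 - <<'E'
from h import *
tool(None)
a=ctrl.read_camera("scene");w=ctrl.read_camera("wrist")
f=lambda i:cv2.resize(i,(400,300),interpolation=2)
cv2.imwrite("pics/c4.png",cv2.convertScaleAbs(np.hstack([f(a[165:240,230:330]),f(w)]),alpha=1.4)[...,::-1])
E
```

```text
time_s: 8.6
position: [485.0, -251.6, 136.6]
orientation: [0.001, 0.752, 0.659, 0.0]
force: [0.7, 0.3, 0.1]
width: 85.2
finger_force: 0.0
time_s: 8.9
position: [490.2, -252.1, 135.4]
orientation: [0.0, 0.752, 0.659, 0.0]
force: [-0.8, -0.3, 0.2]
width: 85.0
finger_force: 0.0
t 8.9 pos [ 490.2 -252.1  135.4] tool x [ 0.13   0.991 -0.   ] y [ 0.991 -0.13   0.   ] F [-0.8 -0.3  0.2] w 85.0 q [-0.52 -0.11  1.83  0.    1.43 -0.39]
```

View pics/c4.png

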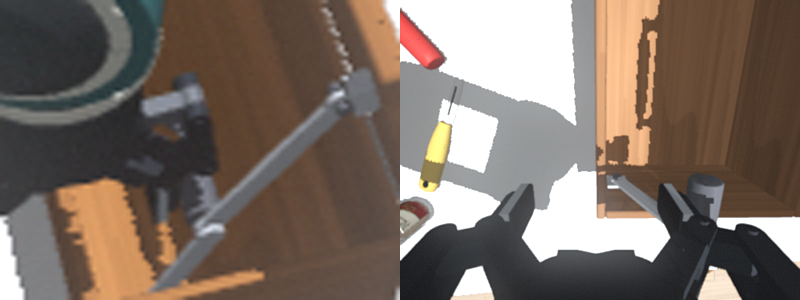

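The hinge-side finger sits right against the knob's front, near (690,215) in the right half. Now I'll push.

Scaled: 8 mm is 0.16, 4.5 mm is 0.09.

```bash
python3 drive.py '{"segments":[[85,0,0.16,0.09,0],[85,0,0.16,0.09,0],[85,0,0.16,0.09,0]]}'
python3 drive.py '{"segments":[[85,0,0.16,0.09,0],[85,0,0.16,0.09,0]]}'
python3 - <<'E'
from h import *
tool(None)
a=ctrl.read_camera("scene")
cv2.imwrite("pics/c5.png",cv2.convertScaleAbs(cv2.resize(a[90:260,190:390],(600,510),interpolation=2),alpha=1.4)[...,::-1])
E
```

```text
time_s: 9.3
position: [514.2, -255.2, 121.0]
orientation: [-0.0, 0.752, 0.659, -0.0]
force: [-2.7, -0.0, -2.0]
width: 84.9
finger_force: 1.3
time_s: 9.5
position: [529.0, -257.0, 110.9]
orientation: [-0.002, 0.752, 0.659, -0.001]
force: [-10.6, 1.3, -4.0]
width: 84.9
finger_force: 4.6
t 9.5 pos [ 529.  -257.   110.9] tool x [0.131 0.991 0.001] y [ 0.991 -0.131 -0.004] F [-10.6   1.3  -4. ] w 84.9 q [-0.5  -0.01  1.77 -0.    1.39 -0.36]
```

View pics/c5.png

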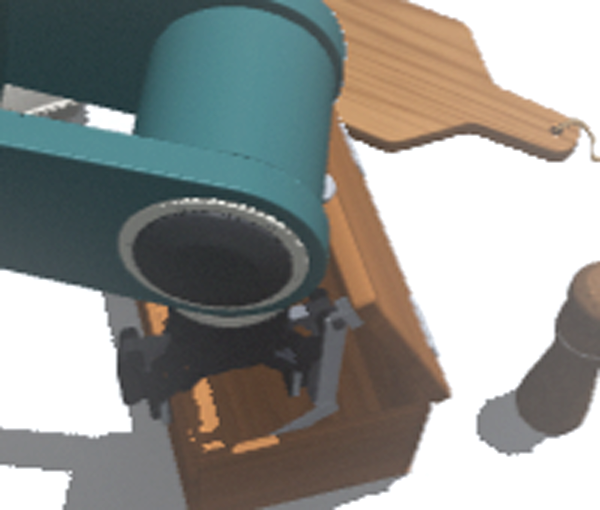

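The knee is folded well back and the lid leans forward against the wrist. I'll back away quickly towards the front and up.

```bash
python3 drive.py '{"segments":[[85,0,-0.9,0,0],[85,0,-0.9,-0.1,0],[85,0,-0.8,-0.4,0],[85,0,-0.8,-0.4,0],[85,0,-0.2,-0.4,0],[85,0,0,0,0]]}'
python3 - <<'E'
from h import *
tool(None)
a=ctrl.read_camera("scene");cv2.imwrite("pics/c6.png",a[...,::-1])
E
```

```text
time_s: 10.15
position: [351.1, -234.4, 180.8]
orientation: [0.003, 0.752, 0.659, 0.001]
force: [0.4, -0.9, 0.9]
width: 85.0
finger_force: 0.0
t 10.15 pos [ 351.1 -234.4  180.8] tool x [ 0.132  0.991 -0.003] y [ 0.991 -0.132  0.005] F [ 0.4 -0.9  0.9] w 85.0 q [-0.65 -0.45  2.02  0.    1.57 -0.52]
```

View pics/c6.png

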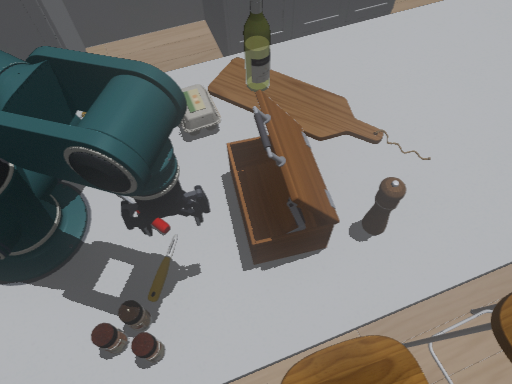

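The lid is sinking, with its bar at about (268,135), and the stay is folding (knee near (296,215)). The arm is clear. I'll wait and then look again.

```bash
for i in 1 2 3 4 5; do python3 drive.py '{"segments":[[85,0,0,0,0],[85,0,0,0,0],[85,0,0,0,0],[85,0,0,0,0],[85,0,0,0,0],[85,0,0,0,0],[85,0,0,0,0],[85,0,0,0,0],[85,0,0,0,0],[85,0,0,0,0],[85,0,0,0,0],[85,0,0,0,0]]}' >/dev/null; done
python3 - <<'E'
from h import *
tool(None)
a=ctrl.read_camera("scene");cv2.imwrite("pics/c7.png",a[...,::-1])
o=cv2.imread("pics/scene.png")[...,::-1];d=np.abs(a[120:270,205:345].astype(int)-o[120:270,205:345]).max(2);print("changed px vs shut:",(d>40).sum())
E
```

```text
t 16.2 pos [ 351.  -233.7  177.7] tool x [ 0.131  0.991 -0.   ] y [ 0.991 -0.131 -0.   ] F [ 0.4 -0.2  0.2] w 85.1 q [-0.65 -0.45  2.02 -0.    1.57 -0.52]
changed px vs shut: 79
```

View pics/c7.png

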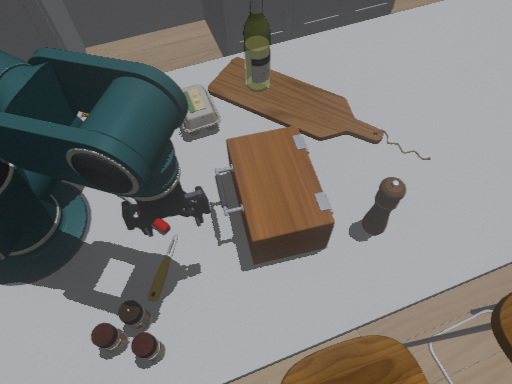

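The lid is shut just as at the start, with its corners and bar at the same pixels. The gripper at (165,205) is clear of everything, so I'm handing in.

```bash
python3 -c "
from plant import ctrl
print(ctrl.finish_job())"
```

```text
the job is handed in; nothing more can be done
None
```

I raised the lid until it stood open by itself on the locked stay, then pushed the knee back; the lid sank fully shut without a visible slam. I handed the job in at about 16 s with the arm clear; no verdict came back.

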